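# Shift the oat mill into third

### The arm

A 7-joint arm with a two-finger parallel gripper is mounted at the origin on the work surface. World frame = base frame: x ahead of the robot, y to its left, z up, the work surface at z = 0. Lengths are in m, angles in rad, forces in N, time in s.
With the tool pointing down it reaches from about 0.4 to 0.925 m from the base axis. Payload 5.6 kg.
Tool frame: the origin (TCP) lies at the very end of the fingers, on their centre line; the grasp point (between the pads) lies 19 mm behind it; x points along the fingers, y is the direction in which the jaws open and shut, and the axes are right-handed (so a half turn about x gives the same grasp; the last joint's range is limited). The gripper opens to 85 mm and grips with 20 to 120 N. Pads are 22 mm wide; open, the fingers measure 114 mm over their backs; the gripper's body (76 mm by 85 mm) begins 54 mm behind the grasp point. The pads swing forward as they close: fully open they stand 13 mm farther back than shut.
Start: joints at [1.175, 0.468, -0.012, 1.603, 0.006, 1.071, -0.056], TCP at [0.225, -0.61, 0.231] pointing down, gripper open.
Joint ranges: [-2.53, 2.53], [-0.31, 2.02], [-1.57, 1.55], [0.28, 2.44], [-1.29, 4.43], [0.15, 1.84], [-2.92, 2.92]. Speed limits (rad/s): [2.57, 2.57, 3.14, 3.14, 3.14, 3.14, 3.14].

### API

Orientations are given as a unit quaternion [w, x, y, z].
In Python, from station import robot gives the robot as it stands. Calls block until the motion is done:
- robot.goto(position, orientation): joint-space move of the TCP to a pose.
- robot.movel(position, attitude=None, velocity=0.15, threshold=None): straight line of the TCP; attitude=None keeps the orientation; velocity is the mean speed in m/s. With threshold (N) it stops when the force on the tool has changed by that much, and returns True; else False.
- robot.set_joints(angles): joint-space move.
- robot.set_gripper(opening, f_grip=None): finger opening in m; f_grip is the grip in N (None keeps the last); returns when the fingers have stopped.
- robot.sleep(seconds).
- robot.ik(position, orientation): joint angles nearest the present ones, or None.
- robot.read_state(): the state.
- robot.read_camera(name): name is "scene" or "top"; returns a dict with "image" (384x512x3 uint8, red, green, blue), "camera_matrix" (3x3 intrinsics, pixels), "rvec" (rotation vector, rad) and "tvec" (3), from world to camera coordinates, as OpenCV has them. Camera axes: x right, y down, z forward; pixel columns grow to the right and rows downward; lengths in m; the calibration is good to about 2 mm. A picture is of the moment at which its call begins. There is no depth.
A pose or a line that the arm cannot do raises robot.PlanningError and nothing moves.
- robot.close_job(): hands the job in, once; it reports no verdict.
Trained networks look in the newest picture that a camera, given by its name, has taken for a name from the list of things; names that differ only in an ending like _2 or _b are one class to them, and where a whole thing is asked for, a point or a joint stands for the part that bears it (a point fixed in the world has none). Each returns a list of dicts, best first, with "confidence" (0 to 1); they miss things now and then, are a little off and sometimes report something else, mostly with a low value. They report only what shows in the picture. A call takes as long as a camera call.
- robot.search_frame(camera, target): "at" ([x, y, z] in m, in world coordinates, good to about 4 mm: the middle of the surface that is visible of it).
- robot.spot_point(camera, target): "at" ([x, y, z] in m, in world coordinates, good to about 4 mm: a listed point, or the origin of a listed thing).
The state is a dict: "t": time; "joints": joint angles; "qd": joint speeds; "joint_efforts": joint torques, N m; "tcp_pos": TCP position; "orientation": TCP orientation; "ft_force": force on the tool from outside, world axes, zero at the start; "ft_torque": the same for the moment, N m; "grip_width": finger opening in m.
Only numpy, scipy, OpenCV 4.12 (cv2) and the standard library are available. Lean on these libraries where they do the work, as an engineer would, in place of code of your own. Each camera call takes 0.05 s, during which the arm holds its last target. There are 200 camera calls.

### The job

Set the oat mill on the table to its third setting: only by pushing the wooden knob with the fingers, never pinching it, bring its lever to the middle of the left lane of the H-shaped gate, push it across to the right lane, then forward, away from the robot, until it is fully home in the third slot (the right lane's far slot). Leave it there, move the hand clear, and leave the snack tower, mug, ramekin, board, tongs, jar and spoon standing where they are.

Things in the scene. Friction and masses are not known exactly. Their poses are not given: they have to be found in the camera images.
- mill: White oat mill fixed to the table: a box 240 mm deep (x) and 300 mm wide (y from -80 to +220 mm), its top 118 mm above the table. Origin on the table straight under the lever's pivot. x points forward (away from the robot, turned at most 0.5 rad), y to the left, z up. A chute 35 mm long sticks out of its left face at x = 30 mm, 80 mm high.
- gate_center (a point): Centre of the gate: a steel plate 100 (x) by 94 mm on top of the mill, its top (this point) 131 mm above the table over the mill's origin; axes as the mill's. The H opening: two lanes along x, centred at y = +22 (left) and -22 mm (right), each 16 mm wide, x from -34 to +34 mm, joined at x = 0 by a cross passage 20 mm wide. First slot: left far; second: left near; fourth: right near.
- third_slot (a point): Point on top of the gate plate, fixed to the mill, in the third slot (right lane, far end) where the stem ends up: 26 mm forward and 22 mm right of the gate's centre.
- hopper_rim (a point): Centre of the mouth of the steel hopper on the mill's top, 100 mm across; 158 mm left of the gate's centre, 192 mm above the table. Fixed.
- knob_center (a point): Centre of the lever's wooden knob, a 34 mm square block 50 mm high, its sides along the mill's axes. Its 10 mm steel stem tilts about a pivot 28 mm above the mill's origin, 172 mm below the knob's centre (200 mm over the table when upright). At its stops the knob is 37 mm left or right, 43 mm fore or back of upright. It stays where it is left; about 2 to 3 N move it.
- gear_side (a joint): Sideways tilt of the lever in rad, 0 upright, range -0.22 (left lane) to +0.22 (right lane); the end of the range is a stop. At the start the lever is in the left lane, -0.22 to -0.20. It can change only while the lever is at the cross passage.
- gear_fore (a joint): Fore-and-aft tilt of the lever in rad, 0 upright (the cross passage), range -0.25 (near end, towards the robot) to +0.25 (far end); the end of the range is a stop. At the start anywhere from -0.24 to +0.24. The lever can cross only when this is within about 0.04 of 0.
- knob_near: The near face of the wooden knob: a brown wooden plate 30 mm wide and 50 mm high, part of the knob; its origin is the plate's centre, 13 mm toward the robot (mill's -x) of the knob's centre (outer face 17 mm from it).
- knob_far: The far face of the wooden knob: a brown wooden plate 30 mm wide and 50 mm high, part of the knob; its origin is the plate's centre, 13 mm forward (mill's +x) of the knob's centre (outer face 17 mm from it).
- knob_left: The left face of the wooden knob: a brown wooden plate 30 mm wide and 50 mm high, part of the knob; its origin is the plate's centre, 13 mm to the left (mill's +y) of the knob's centre (outer face 17 mm from it).
- knob_right: The right face of the wooden knob: a brown wooden plate 30 mm wide and 50 mm high, part of the knob; its origin is the plate's centre, 13 mm to the right (mill's -y) of the knob's centre (outer face 17 mm from it).
- snack_tower: White plastic snack tower of three stacked round tubs, 160 mm across and 184 mm high, loose, left of the mill. Origin at the centre of its underside.
- mug: Red enamel mug, 84 mm across, 80 mm high, handle on its own +y side (turned towards the robot), loose, right of the mill. Origin at the centre of its underside.
- ramekin: Clear glass ramekin, 84 mm across, 45 mm high, loose, left of the mill below the chute. Origin at the centre of its underside.
- board: Brown oiled-beech cutting board 280 x 180 x 20 mm, long side along its x, loose, on the right of the table. Origin at the centre of its underside.
- tongs: Stainless steel tongs, 250 mm long along x, about 65 mm wide at the tips (+x), 14 mm high, lying loose on the board. Origin under the middle of their length.
- oat_jar: Glass jar with a steel cap, 84 mm across, 140 mm high, loose, beyond the mill. Origin at the centre of its underside.
- spoon: Steel spoon with a wooden handle, about 195 mm long, lying loose along its x beyond the mill, to the right. Origin under its middle.

How it is judged:
By the outcome, as a careful person would: the job done as asked, in the order asked, and still so for the second after the job is handed in, with the robot touching nothing.
It also fails if it takes over 51 s, if anything falls off the work surface, if the arm or the gripper's body presses on something with over 40 N, if the wrist force passes 120 N, or if a joint passes its speed limit or range.

## Working session

There is one attempt and no reset: what is moved stays moved. The work goes in short steps, each a Python script; the robot and the scene stay as the last script left them, time stands still between calls to the robot, and variables do not carry over. Pictures are saved under pics/ and viewed, about 8 in all and at most 12, crops included, and the job is handed in when it is done.

```bash
mkdir -p pics; ls
python3 - <<'E'
from station import robot
import cv2,numpy as np
ims=[]
for c in("scene","top"):
    d=robot.read_camera(c); cv2.imwrite(f"pics/{c}0.png",d["image"][:,:,::-1])
    for n in["mill","gate_center","third_slot","hopper_rim","knob_center","knob_near","knob_far","knob_left","knob_right","snack_tower","mug","oat_jar","ramekin","board","spoon"]:
        r=robot.spot_point(c,n)
        print(c,n,[(np.round(x["at"],3).tolist(),round(x["confidence"],2)) for x in r[:2]])
s=robot.read_state();print(s["t"],s["orientation"],s["grip_width"],s["tcp_pos"])
E
```

```text
pics
scene mill [([0.569, 0.0, -0.001], 0.61)]
scene gate_center [([0.579, -0.001, 0.13], 0.89)]
scene third_slot [([0.611, -0.008, 0.129], 0.79), ([0.549, 0.006, 0.195], 0.58)]
scene hopper_rim [([0.507, 0.142, 0.194], 0.83), ([0.544, 0.006, 0.196], 0.72)]
scene knob_center [([0.54, 0.018, 0.192], 0.7)]
scene knob_near [([0.541, 0.022, 0.195], 0.29)]
scene knob_far [([0.554, 0.028, 0.201], 0.61)]
scene knob_left [([0.533, 0.034, 0.188], 0.55)]
scene knob_right [([0.546, 0.007, 0.196], 0.37)]
scene snack_tower [([0.525, 0.464, 0.0], 0.59)]
scene mug [([0.596, -0.147, -0.002], 0.93)]
scene oat_jar [([0.7, 0.16, 0.003], 0.69)]
scene ramekin []
scene board [([0.611, -0.442, -0.001], 0.71), ([0.556, 0.026, 0.199], 0.43)]
scene spoon [([0.744, -0.005, 0.002], 0.8)]
top mill [([0.577, 0.0, -0.002], 0.96)]
top gate_center [([0.579, -0.006, 0.128], 0.7)]
top third_slot [([0.607, -0.01, 0.128], 0.9), ([0.547, 0.005, 0.195], 0.6)]
top hopper_rim [([0.514, 0.142, 0.19], 0.85), ([0.576, -0.004, 0.132], 0.67)]
top knob_center [([0.543, 0.018, 0.191], 0.66), ([0.611, -0.456, 0.018], 0.56)]
top knob_near []
top knob_far []
top knob_left []
top knob_right [([0.544, 0.008, 0.194], 0.38)]
top snack_tower [([0.522, 0.466, -0.002], 0.62)]
top mug [([0.596, -0.147, -0.002], 0.83)]
top oat_jar [([0.703, 0.16, 0.004], 0.76)]
top ramekin [([0.501, 0.273, 0.0], 0.69)]
top board [([0.61, -0.441, 0.004], 0.62)]
top spoon [([0.742, -0.005, -0.001], 0.51)]
1.6 [-0.1240698  -0.69613118 -0.12401419  0.69615267] 0.0852479193012546 [ 0.22453521 -0.61001546  0.23128706]
```

View pics/scene0.png

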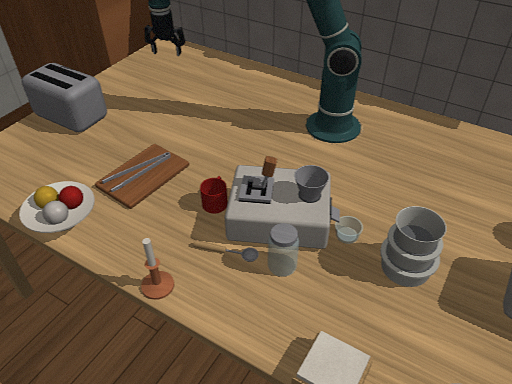

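View pics/top0.png

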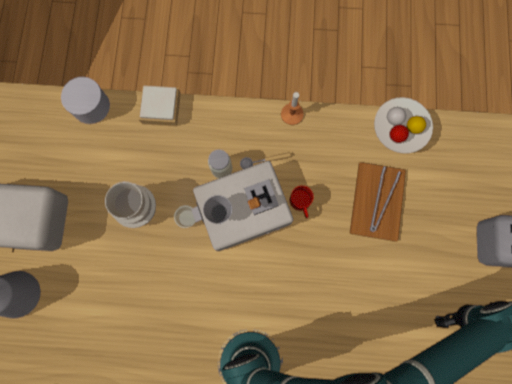

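The scene view is from the far side. The mill is near (250,200), and the brown knob at (269,165) leans toward the robot. In the top view the gate is at about (262,195), with the mug to its right at (301,200). Next I'll fit the mill pose and check it with an overlay.

```bash
cat > h.py <<'E'
from station import robot
import numpy as np, cv2
from scipy.optimize import least_squares
from scipy.spatial.transform import Rotation as R
def W(p,m):
    c,s=np.cos(m[2]),np.sin(m[2]); return np.array([m[0]+c*p[0]-s*p[1],m[1]+s*p[0]+c*p[1],p[2]])
def M(w,m):
    c,s=np.cos(m[2]),np.sin(m[2]); d=np.array(w[:2])-m[:2]; return np.array([c*d[0]+s*d[1],-s*d[0]+c*d[1],w[2]])
PTS={"gate_center":(0,0,.131),"third_slot":(.026,-.022,.131),"hopper_rim":(0,.158,.192)}
def spot(n,k=2,tgt=None):
    out=[]
    for _ in range(k):
        for c in("scene","top"):
            robot.read_camera(c)
            out+=[r["at"] for r in robot.spot_point(c,n)[:1] if r["confidence"]>.5]
    return np.array(out)
def quat(m):
    x=np.array([0,0,-1.]);z=np.array([-np.sin(m[2]),np.cos(m[2]),0]);y=np.cross(z,x)
    q=R.from_matrix(np.c_[x,y,z]).as_quat(); return q[[3,0,1,2]]
E
python3 - <<'E'
from h import *
obs=[(n,a) for n in PTS for a in spot(n)]
g=least_squares(lambda m:np.concatenate([(W(PTS[n],m)-a)[:2] for n,a in obs]),[.579,-.003,.43],loss="soft_l1",f_scale=.004)
m=g.x;np.save("m.npy",m);print(m,np.round(g.fun*1e3,1))
k=spot("knob_center");print(np.round([M(a,m) for a in k],4))
pic=[]
for c in("top","scene"):
    d=robot.read_camera(c);im=cv2.resize(d["image"][:,:,::-1],None,fx=4,fy=4,interpolation=cv2.INTER_CUBIC)
    def P(p): 
        u=cv2.projectPoints(np.array([W(q,m) for q in p]),d["rvec"],d["tvec"],d["camera_matrix"],None)[0]; return np.int32(np.round(u*4+1.5))
    box=lambda x0,x1,y0,y1,z:[(x0,y0,z),(x1,y0,z),(x1,y1,z),(x0,y1,z)]
    for b in(box(-.05,.05,-.047,.047,.131),box(-.034,.034,-.03,-.014,.131),box(-.12,.12,-.08,.22,.118),[(.05*np.cos(t),.158+.05*np.sin(t),.192) for t in np.linspace(0,6.28,30)]):
        cv2.polylines(im,[P(b)],True,(0,255,0),1)
    u=P([(0,0.05,.131)])[0,0]; pic.append(im[u[1]-250:u[1]+250,u[0]-200:u[0]+200])
cv2.imwrite("pics/ov.png",np.hstack(pic))
q=quat(m);s=np.array([1,-1,1,-1.])
q2=(R.from_quat(q[[1,2,3,0]])*R.from_euler("x",np.pi)).as_quat()[[3,0,1,2]]
for Q in(q,q2): 
    for p in[(-.08,.037,.3),(0,.09,.185),(.03,-.037,.18)]:
        j=robot.ik(W(p,m),Q);print(Q.round(3),None if j is None else np.round(j,2))
print(robot.read_state()["t"])
E
```

```text
[ 0.57683709 -0.00117204  0.42768781] [ 0.5  1.5  0.2  3.1  1.8  2.1  0.9  4.1 -0.5 -2.5  0.6 -2.1 -1.9 -1.5
 -1.2 -1.1 -0.1 -1.7 -0.1  1.6  1.4 -0.3 -2.  -2. ]
[[-0.0227  0.0325  0.1917]
 [-0.023   0.0335  0.197 ]
 [-0.0223  0.0336  0.1919]
 [-0.0245  0.018   0.194 ]]
[-0.383  0.595 -0.383 -0.595] [ 0.29  0.15 -0.4   1.89  0.07  1.12 -2.84]
[-0.383  0.595 -0.383 -0.595] [-1.05  0.56  1.12  1.95 -0.6   1.01 -2.35]
[-0.383  0.595 -0.383 -0.595] [ 0.04  0.47 -0.08  1.72  0.05  0.95 -2.77]
[-0.595 -0.383 -0.595  0.383] [ 0.59  0.2  -0.73  1.87  0.15  1.13  0.23]
[-0.595 -0.383 -0.595  0.383] [ 0.39  0.47 -0.76  1.87  0.39  0.96 -0.12]
[-0.595 -0.383 -0.595  0.383] [ 0.49  0.59 -0.7   1.69  0.43  1.03  0.07]
3.3
```

View pics/ov.png

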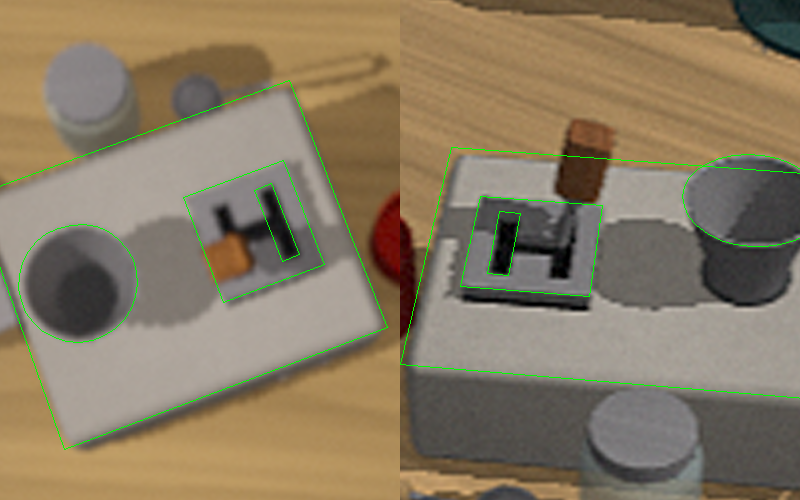

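The top overlay matches the gate, hopper and mill edges. The scene overlay is within about 3 mm. The knob is in the left lane at x ≈ -23 mm, so I'll push it forward to the middle.

```bash
cat >> h.py <<'E'
m=np.load("m.npy") if __import__("os").path.exists("m.npy") else None
def Q():
    q=quat(m); return (R.from_quat(q[[1,2,3,0]])*R.from_euler("x",np.pi)).as_quat()[[3,0,1,2]]
def st(l=""):
    s=robot.read_state();c,sn=np.cos(m[2]),np.sin(m[2]);f=s["ft_force"]
    print(l,"t",round(s["t"],2),"mill mm",np.round(M(s["tcp_pos"],m)*1e3,1),"F",np.round([c*f[0]+sn*f[1],-sn*f[0]+c*f[1],f[2]],1))
def L(p,v=.15,th=None,l=""):
    r=robot.movel(W(p,m),None,v,th); st(f"{l} {r}"); return r
def knob(k=2): print("knob",np.round(np.array([M(a,m) for a in spot("knob_center",k)])*1e3,1).tolist())
E
python3 - <<'E'
from h import *
robot.set_gripper(0.0,20); st("shut")
robot.goto(W((-.09,.035,.30),m),Q()); st("above")
L((-.09,.035,.182),.15,10,"down")
L((-.0315,.035,.182),.04,12,"push")
knob()
d=robot.read_camera("scene");cv2.imwrite("pics/p1.png",cv2.resize(d["image"][110:260,190:390,::-1],None,fx=4,fy=4))
E
```

```text
shut t 4.07 mill mm [-573.1 -407.9  231.3] F [-0.8  0.7  0.3]
above t 6.42 mill mm [-90.4  33.8 299.8] F [ 0.1 -0.3  0.4]
down False t 7.35 mill mm [-89.4  34.8 182.7] F [ 0.9  1.6 -0.3]
push True t 8.38 mill mm [-45.2  35.5 183. ] F [-2.3  0.4  6.1]
knob [[-14.5, 36.1, 195.8], [-14.8, 33.2, 195.3]]
```

View pics/p1.png

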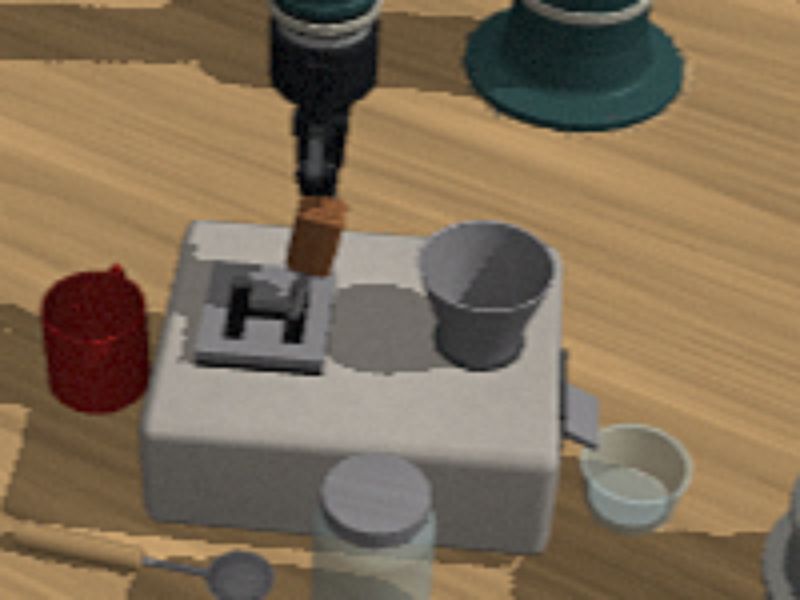

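The picture shows the fingers behind the knob, which has moved to x ≈ -14.6 mm. The threshold stopped the push early because of a friction transient. I'll carry on with a higher threshold.

Run:
```python
from h import *
L((-.0305,.035,.182),.03,25,"push")
knob(3)
```

```text
push False t 9.53 mill mm [-27.9  35.5 184.5] F [-2.2  2.4 14.5]
knob [[1.4, 33.2, 195.8], [2.4, 34.8, 196.4]]
```

Run:
```python
from h import *
L((-.06,.036,.183),.1,None,"back")
L((-.06,.036,.265),.2)
L((.002,.082,.265),.2)
knob(1)
L((.002,.082,.185),.15,12,"down")
L((.002,-.008,.183),.06,25,"across")
knob(2)
d=robot.read_camera("scene");cv2.imwrite("pics/p2.png",cv2.resize(d["image"][110:260,190:390,::-1],None,fx=4,fy=4))
```

```text
back False t 10.57 mill mm [-59.5  35.8 183.1] F [0.8 0.9 0.2]
 False t 11.12 mill mm [-60.1  35.9 264.5] F [ 0.4 -0.2 -1.4]
 False t 11.66 mill mm [  1.2  82.2 263.4] F [-0.  -0.2 -1.1]
knob [[-1.3, 32.9, 196.2]]
down False t 12.54 mill mm [  2.5  81.9 185.7] F [ 0.2 -0.5 -0.7]
across False t 14.19 mill mm [  1.8  -7.6 182.8] F [ 1.2  2.4 -0.8]
knob [[-2.6, -38.7, 194.4]]
```

View pics/p2.png

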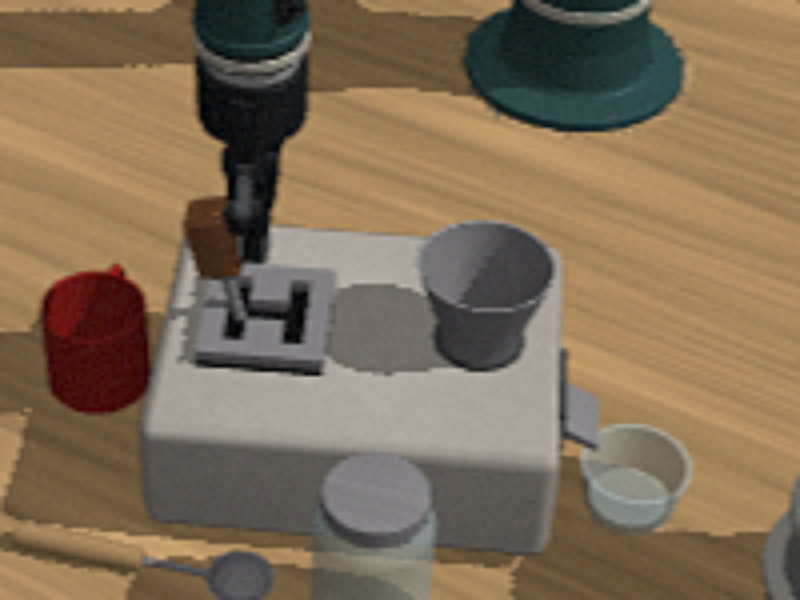

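The lever is across in the right lane. I'll nudge it to the side stop, go round behind it, and push it forward.

Run:
```python
from h import *
L((.002,-.013,.183),.02,8,"nudge")
L((.0,.012,.183),.1,None,"off")
L((.0,.012,.265),.2)
L((-.075,-.037,.265),.2)
knob(1)
L((-.075,-.037,.182),.15,12,"down")
L((-.035,-.037,.180),.08,12,"near")
L((.020,-.037,.178),.03,20,"fwd")
knob(2)
d=robot.read_camera("scene");cv2.imwrite("pics/p3.png",cv2.resize(d["image"][110:260,190:390,::-1],None,fx=4,fy=4))
```

```text
nudge False t 15.04 mill mm [  2.  -11.7 182.7] F [ 1.1  5.8 -1.9]
off False t 15.44 mill mm [1.000e-01 1.190e+01 1.834e+02] F [-0.1 -0.7 -0.4]
 False t 16.0 mill mm [ -0.5  11.3 264.7] F [-0.5 -0.8 -0.5]
 False t 16.6 mill mm [-74.7 -36.4 264.5] F [0.6 0.5 0.9]
knob [[-3.8, -38.5, 196.4]]
down False t 17.5 mill mm [-74.3 -36.9 182.6] F [0.3 0.2 1.3]
near False t 18.15 mill mm [-33.2 -37.4 180.9] F [-0.6 -0.8  4.8]
fwd False t 20.13 mill mm [ 18.4 -37.3 177.6] F [-5.8  0.1  5.4]
knob [[44.8, -40.0, 190.7], [45.8, -39.0, 186.5]]
```

View pics/p3.png

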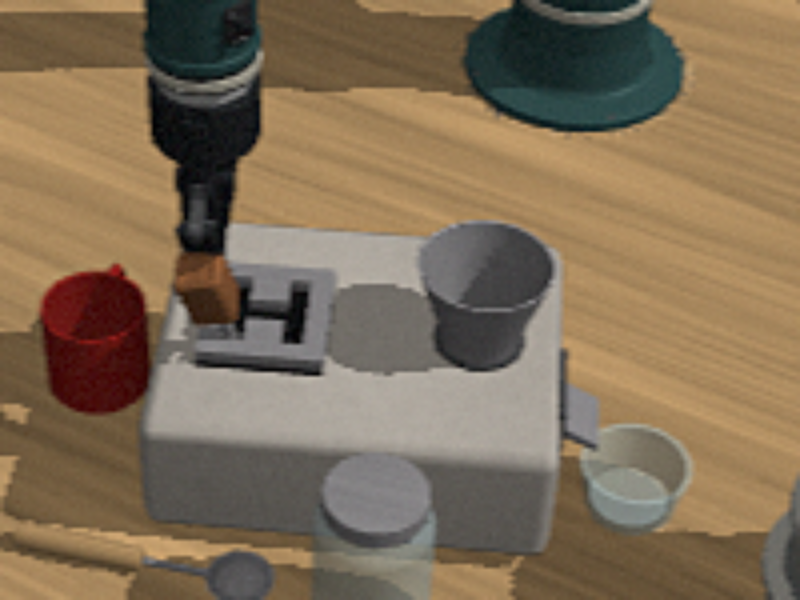

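The knob reads about +45 mm forward and -39 mm sideways, which is its stop. I'll press a little more to confirm it's against the stop, then retreat.

Run:
```python
from h import *
L((.032,-.037,.178),.02,12,"press")
L((-.07,-.037,.182),.1,None,"back")
L((-.07,-.037,.32),.2)
L((-.16,-.037,.34),.2)
knob(3)
for n in["mug","oat_jar","ramekin","spoon","snack_tower","board"]: print(n,spot(n,1).round(3).tolist())
d=robot.read_camera("scene");a=cv2.resize(d["image"][110:260,190:390,::-1],(400,300))
e=robot.read_camera("top");b=cv2.resize(e["image"][140:260,180:340,::-1],(400,300))
cv2.imwrite("pics/p4.png",np.hstack([a,b])); st()
```

```text
press False t 21.33 mill mm [ 26.7 -37.2 176. ] F [-13.4   0.8   5.7]
back False t 22.5 mill mm [-69.3 -36.9 182.1] F [ 0.1  0.2 -0. ]
 False t 23.34 mill mm [-70.6 -36.8 318.9] F [-0.1 -0.3 -1.3]
 False t 23.95 mill mm [-159.7  -36.9  339.6] F [ 0.5 -0.7 -0.7]
knob [[43.3, -39.3, 187.2], [40.8, -38.3, 187.4], [-146.8, -411.7, 2.5], [42.1, -38.9, 188.6]]
mug [[0.598, -0.146, -0.002], [0.597, -0.146, -0.002]]
oat_jar [[0.697, 0.16, 0.006], [0.702, 0.16, -0.0]]
ramekin [[0.498, 0.276, 0.001], [0.502, 0.271, 0.001]]
spoon [[0.745, -0.006, 0.001]]
snack_tower [[0.526, 0.466, -0.005], [0.524, 0.463, 0.001]]
board [[0.614, -0.441, 0.001], [0.61, -0.44, -0.0]]
 t 25.85 mill mm [-160.  -37.  340.] F [-0.1 -0.   0.4]
```

View pics/p4.png

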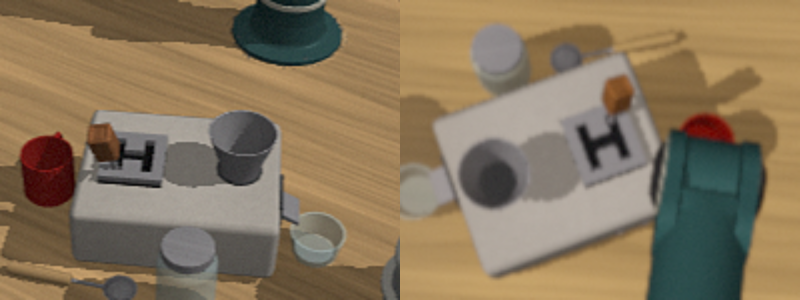

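The top view shows the knob over the third slot and all the other items where they were. However, the TCP kept creeping during the press, probably because the jaws flex sideways in that orientation. To confirm it's home, I'll press again with the jaw axis turned 90°, which is stiff along the push.

Run:
```python
from h import *
best=None;j0=np.array(robot.read_state()["joints"])
for a in(1,-1):
    q=(R.from_quat(Q()[[1,2,3,0]])*R.from_euler("x",a*np.pi/2)).as_quat()[[3,0,1,2]]
    j=robot.ik(W((-.07,-.037,.3),m),q)
    if j is not None:
        c=abs(np.array(j)-j0).max();print(a,c,np.round(j,2))
        if best is None or c<best[0]: best=(c,q)
robot.goto(W((-.07,-.037,.3),m),best[1]); st("rot")
L((-.05,-.037,.182),.15,12,"down")
L((-.005,-.037,.180),.08,12,"near")
for x in(.004,.008,.012,.016,.020):
    if L((x,-.037,.178),.02,14,"press"): break
    if -robot.read_state()["ft_force"][0]>14: break
knob(1)
L((-.06,-.037,.182),.1,None,"back")
L((-.07,-.037,.32),.2)
L((-.16,-.037,.34),.2)
knob(3)
im=[]
for c in("top","scene"):
    d=robot.read_camera(c);I=cv2.resize(d["image"][:,:,::-1],None,fx=6,fy=6,interpolation=cv2.INTER_CUBIC)
    for f,col in((.25,(0,255,0)),(.20,(0,0,255))):
        A=R.from_euler("xy",[.22,f]); pts=np.array([A.apply([x,y,.197]) for x,y in((-.017,-.017),(.017,-.017),(.017,.017),(-.017,.017))])+[0,0,.028]
        u=cv2.projectPoints(np.array([W(p,m) for p in pts]),d["rvec"],d["tvec"],d["camera_matrix"],None)[0]
        u=np.int32(u*6+2.5);cv2.polylines(I,[u],True,col,1)
    x,y=u[:,0].mean(0).astype(int);im.append(I[y-200:y+200,x-200:x+200])
cv2.imwrite("pics/p5.png",np.hstack(im));st()
```

```text
1 1.7522263199547814 [ 0.55  0.26 -0.58  1.78  0.15  1.14 -1.22]
-1 1.2878064695144285 [ 0.77  0.33 -0.88  1.77  0.27  1.17  1.82]
rot t 27.02 mill mm [-70.2 -37.1 300. ] F [-0.3  0.1  0.4]
down False t 27.98 mill mm [-49.5 -37.2 182.9] F [ 0.1  0.4 -0.3]
near False t 28.69 mill mm [ -5.2 -36.8 179.7] F [-0.7  0.  -0.8]
press False t 29.3 mill mm [  4.  -36.9 177.9] F [-0.5 -0.3 -0. ]
press False t 29.65 mill mm [  8.1 -36.9 178. ] F [-0.9 -0.3  0.1]
press False t 30.0 mill mm [ 12.1 -36.9 178. ] F [ 0.1 -0.5  0.1]
press False t 30.35 mill mm [ 15.1 -37.1 177.6] F [-3.6 -0.2  0.4]
press False t 30.7 mill mm [ 18.2 -37.  177.2] F [-6.7  0.2 -0.2]
knob [[44.2, -37.1, 189.9]]
back False t 31.85 mill mm [-59.2 -37.  182.3] F [0.  0.3 0.2]
 False t 32.69 mill mm [-70.5 -36.8 318.9] F [-0.2 -1.   0. ]
 False t 33.3 mill mm [-159.8  -37.   339.6] F [ 0.6 -0.2 -0.1]
knob [[41.2, -39.6, 187.0], [43.7, -36.9, 191.3], [43.3, -38.1, 188.9], [42.8, -39.1, 190.1], [43.1, -37.9, 190.7]]
 t 34.0 mill mm [-160.  -37.  340.] F [-0.7  1.4 -0.4]
```

View pics/p5.png

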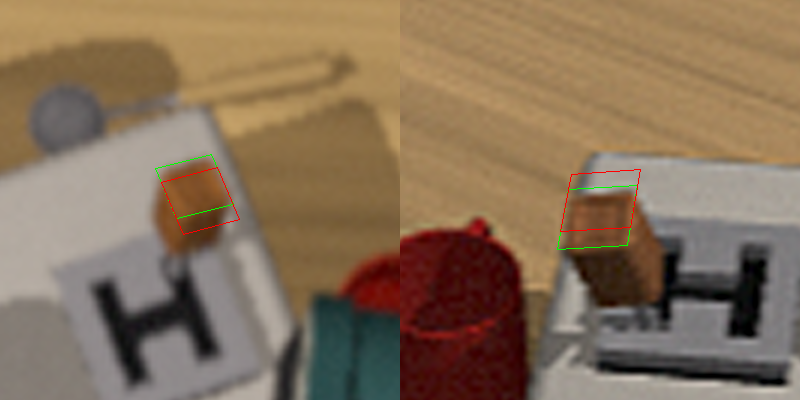

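Contact began at TCP x ≈ 13 mm. Force then rose past the 2–3 N moving force to 6.7 N, so the lever is on its stop. The overlay agrees with a tilt of 0.25 rad (green) and not 0.20 (red).

```bash
python3 -c "
from station import robot
print(robot.close_job(),robot.read_state()['t'])"
```

```text
the job is handed in; nothing more can be done
the job is handed in; nothing more can be done
```

The mill is set to its third setting, and I handed the job in at about 34 s of the 51 s allowed. Using closed fingers only, I pushed the lever forward to the middle of the left lane, across to the right lane, then forward into the third slot. The hand is now clear of everything.

**Lever position:** the last readings put the knob at about +43 mm forward and -38 mm sideways; its stops are at 43 and 37 mm. The picture overlay fits a forward tilt of 0.25 rad better than 0.20, to within a few pixels. When I pressed again, the force rose steadily to 6.7 N, well above the 2–3 N that moves the lever, so it is on its stop.

**Other items:** the mug, jar, ramekin, spoon, snack tower and board were all within about 4 mm of their starting positions when measured at about 26 s. I didn't measure the tongs, but the arm never went near them after leaving its start pose.

**What didn't go cleanly:**
- The first push stopped early on a friction spike, so I finished it with a higher force limit.
- In the first press against the end stop, the hand crept about 8 mm while the force rose to 13 N. I put this down to the fingers flexing, which is why I pressed again with the hand turned 90°.
- One of the knob readings was an obvious false detection, which I ignored.

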